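# Set the yellow guide post in its spring holder

### The job

Take the yellow-capped guide post out of the grey rack, stand it in the empty spring holder and push it down until it is fully home and the side plunger has ridden over its nose and gripped it in the groove; do not just drop it in. Let go and leave the red-capped post standing in the rack.

Things in the scene. Friction and masses are not known exactly. Their poses are not given: they have to be found in the camera images.
- yellow_post: Loose upright round steel post, 150 mm tall, 0.25 kg. Yellow cap to grip: 28 mm diameter, 115 to 150 mm above the foot. Shaft 18 mm diameter, collar 32 mm at 80 to 86 mm height; conical nose, 7 mm wide at the foot, 18 mm at 11 mm; ring groove at 14 to 32 mm. Origin: centre of the foot, z up the post. Starts hanging by its collar in the rack, foot 5 mm above the bench; lift it over 80 mm to clear.
- red_post: The same post with a red cap (origin: centre of its foot), in the other hole, 100 mm from the yellow one, its top 155 mm above the bench (carry the yellow one clear of it); leave it there (a shift of some mm does no harm). The rack is a fixed grey block, 70 x 170 x 85 mm high, with two upright holes 20 mm in diameter.
- post_holder: Empty fixed holder: dark base 110 x 90 x 8 mm, 46 mm aluminium block, white flared mouth with its rim 80 mm above the bench, 51 mm wide inside, narrowing to the 21 mm square bore at 58 mm. Origin: on the bore axis at bench height, z up; bore floor at z = 8 mm (foot height of a post fully home). Plunger on its +x side. A farther holder is already taken by a blue-capped post.
- plunger (a joint): Spring plunger of post_holder, 31 mm above the bench: round steel tip in the bore, orange knob outside. Value in m: 0 = out (bore empty), up to 0.009 = pushed outwards. Spring 3 N plus 1 N per mm. The nose forces it back 4 mm or more when the foot is about 10 mm short of home (5 to 15 N push); then it springs back to about 1 mm in the groove. Needs no handling.
There are look-alikes about, which are no part of the job. What is shaped like the yellow_post but turquoise is not meant. What is shaped like the red_post but green is not meant.

How it is judged:
By the outcome, as a careful person would: the job done as asked, in the order asked, and still so for the second after the job is handed in, with the robot touching nothing.
It also fails if it takes over 45 s, if anything falls off the work surface, if the arm or the gripper's body presses on something with over 40 N, if the wrist force passes 120 N, or if a joint passes its speed limit or range.

### The arm

A 6-joint arm with a two-finger parallel gripper is mounted at the origin on the work surface. World frame = base frame: x ahead of the robot, y to its left, z up, the work surface at z = 0. Lengths are in m, angles in degrees, forces in N, time in s.
With the tool pointing down it reaches from about 0.325 to 0.9 m from the base axis. Payload 3.5 kg.
Tool frame: the origin (TCP) lies midway between the tips of the shut fingers; the grasp point (between the pads) lies 19 mm behind it (arm.hold_point_z is the distance from the TCP to the grasp point, in m); z points along the fingers, x is the direction in which the jaws open and shut, and the axes are right-handed (so a half turn about z gives the same grasp; the last joint's range is limited). The gripper opens to 85 mm and grips with 20 to 120 N. Pads are 22 mm wide; open, the fingers measure 114 mm over their backs; the gripper's body (76 mm by 85 mm) begins 54 mm behind the grasp point. The pads swing forward as they close: fully open they stand 13 mm farther back than shut.
Start: joints at [60.539, 15.837, -1.513, 72.651, 0, 84.076], TCP at [0.25, 0.573, 0.231] pointing down, gripper open.
Joint ranges: [-178.77, 178.77], [-48.84, 107.48], [-61.69, 71.31], [-111.58, 123.2], [-90, 87.43], [-180, 180]. Speed limits (degrees/s): [147.25, 147.25, 180, 180, 180, 180].

### API

Orientations are given as a 3x3 rotation matrix whose columns are the frame's x, y, z axes.
In Python, from station import arm, camera, calibration, workorder, boxes_of, masks_of, spot_point gives the robot as it stands.
- The arm moves only by the tool move_arm, never from a script. Its arguments are lists of equal length, an entry for each row: "claw": the finger opening in mm, from 0 to 85.4; "dp": the shift along the tool's x, y, z in mm, a list of three; "dr": the turn, a rotation vector about the tool's x, y, z in rad, a list of three. A call has 1 to 12 rows; each row shifts and turns the pose as measured when the row begins, along the tool's axes as they then stand; what a row does not reach is not made up. A row lasts 1/12 s, in which the tool goes at most 41.7 mm and 7.16 degrees, less where a joint would pass 70% of its speed; a pose out of reach is approached as far as the arm can. A call with a gripper value outside its range is refused whole. The fingers move at their own pace and stop on an object; the grip force is fixed at half the most. Time passes only in rows, so rows that do not move let the fingers close. It gives the time, the measured TCP pose, the force and the opening at its end, in the units of the state.
- arm.get_state(): the state, without advancing time (a new reading comes with each control period).
- camera(name): name is "side" or "top" or "wrist"; returns (picture, depth): 384x512x3 uint8, red, green, blue; 384x512 float32, m along the optical axis (not along the pixel's ray), 0 where there is no reading.
- calibration(name): a dict with "camera_matrix" (3x3 intrinsics, pixels), "camera_from_world" (4x4, takes a point from world to camera coordinates). Camera axes: x right, y down, z forward; pixel columns grow to the right and rows downward; lengths in m; the calibration is good to about 2 mm. A picture is of the moment at which its call begins: read the wrist's pose just before it. calibration takes no time and is no camera call; for the wrist camera it gives the pose at the moment of the call.
- workorder.close_job(): hands the job in, once; it reports no verdict.
Trained networks look in the newest picture that a camera, given by its name, has taken for a name from the list of things; names that differ only in an ending like _2 or _b are one class to them, and where a whole thing is asked for, a point or a joint stands for the part that bears it (a point fixed in the world has none). Each returns a list of dicts, best first, with "score" (0 to 1); they miss things now and then, are a little off and sometimes report something else, mostly with a low value. They report only what shows in the picture. A call takes as long as a camera call. They do not tell look-alikes from the thing itself.
- boxes_of(query, camera): "at" ([column, row] in pixels, amid what is visible of it).
- masks_of(query, camera): "pixels" (384x512 bool, what is visible of it) and "at" ([column, row] in pixels, amid what is visible of it).
- spot_point(query, camera): "at" ([column, row] in pixels: a listed point, or the origin of a listed thing).
The state is a dict: "t": time; "joint_pos": joint angles; "joint_velocities": joint speeds; "tau": joint torques, N m; "tool_pos": TCP position; "orientation": TCP orientation; "ft_force": force on the tool from outside, world axes, zero at the start; "ft_torque": the same for the moment, N m; "gripper_width": finger opening in m.
Only numpy, scipy, OpenCV 4.12 (cv2) and the standard library are available. Lean on these libraries where they do the work, as an engineer would, in place of code of your own. Each camera call takes 0.05 s, during which the arm holds its last target. There are 200 camera calls.

## Working session

There is one attempt and no reset: what is moved stays moved. The work goes in short steps, Python scripts to look and compute and a tool call to move; the robot and the scene stay as the last step left them, time stands still between calls to the robot, and variables do not carry over. Pictures are saved under pics/ and viewed, about 8 in all and at most 12, crops included, and the job is handed in when it is done.

Besides the shell and the picture viewer there is one more tool, called after "Emit:" by a JSON object that holds its "api" and its "payload", one argument or row to a line. move_arm: Moves the arm, as the interface text tells. Its arguments: {"type":"object","properties":{"claw":{"type":"array"},"dp":{"type":"array"},"dr":{"type":"array"}},"required":["claw","dp","dr"]}

```bash
mkdir -p pics; ls
cat > h.py <<'E'
import numpy as np, cv2
from station import arm, camera, calibration, workorder, boxes_of, masks_of, spot_point
def world(name,px,depth=None,z=None,cal=None):
    c=cal or calibration(name);K=np.array(c["camera_matrix"]);T=np.linalg.inv(np.array(c["camera_from_world"]))
    r=np.linalg.inv(K)@np.array([px[0],px[1],1.0])
    if depth is not None: return (T@np.append(r*depth,1))[:3]
    d=T[:3,:3]@r;o=T[:3,3];return o+d*(z-o[2])/d[2]
def cloud(name,depth,mask,cal=None):
    v,u=np.nonzero(mask&(depth>0));c=cal or calibration(name)
    K=np.array(c["camera_matrix"]);T=np.linalg.inv(np.array(c["camera_from_world"]))
    p=(np.linalg.inv(K)@np.stack([u,v,np.ones(len(u))]))*depth[v,u]
    return (T[:3,:3]@p).T+T[:3,3]
def save(n,im): cv2.imwrite("pics/"+n,cv2.cvtColor(im,cv2.COLOR_RGB2BGR))
E
python3 - <<'E'
from h import *
ims=[]
for n in("top","side"):
    im,d=camera(n);np.savez(f"{n}.npz",im=im,d=d);save(n+"1.png",im)
    for q in("yellow_post","red_post","post_holder","plunger"):
        print(n,q,[(np.round(b["at"]).tolist(),round(b["score"],2)) for b in boxes_of(q,n)])
    print(spot_point("post_holder",n)[:3])
    hsv=cv2.cvtColor(im,cv2.COLOR_RGB2HSV)
    for col,(a,b) in dict(yellow=(22,35),orange=(8,18),red=(0,5)).items():
        m=(hsv[...,0]>=a)&(hsv[...,0]<=b)&(hsv[...,1]>140)&(hsv[...,2]>80)
        k,l,st,ce=cv2.connectedComponentsWithStats(m.astype(np.uint8))
        for i in range(1,k):
            if st[i,4]>30:
                p=cloud(n,d,l==i);
                print(n,col,st[i],ce[i].round(),"med",np.median(p,0).round(3),"min",p.min(0).round(3),"max",p.max(0).round(3))
print(arm.get_state(),arm.hold_point_z)
E
```

```text
pics
top yellow_post [([358.0, 141.0], 0.84), ([332.0, 187.0], 0.65), ([282.0, 180.0], 0.48)]
top red_post [([378.0, 239.0], 0.64), ([375.0, 196.0], 0.6)]
top post_holder [([186.0, 180.0], 0.79)]
top plunger []
[{'at': [190.4, 183.8], 'score': 0.89}]
top yellow [327 177  15  15 172] [334. 184.] med [ 0.56  -0.148  0.155] min [ 0.548 -0.175  0.084] max [ 0.589 -0.137  0.16 ]
top yellow [ 46 226  43  42 641] [ 67. 247.] med [0.421 0.456 0.019] min [ 0.376  0.408 -0.004] max [0.472 0.505 0.025]
top orange [ 392    0  120   44 2472] [440.  19.] med [ 1.203 -0.579 -0.325] min [ 1.076 -0.688 -0.73 ] max [ 1.531 -0.538 -0.044]
top orange [  95   48   57   59 2548] [123.  77.] med [0.825 0.337 0.07 ] min [ 0.771  0.283 -0.004] max [0.93  0.428 0.078]
top orange [240  65  10   9  70] [245.  69.] med [0.862 0.048 0.039] min [ 0.854  0.038 -0.004] max [0.89  0.062 0.045]
top orange [181 155   9   6  41] [185. 157.] med [0.637 0.185 0.041] min [0.631 0.176 0.033] max [0.644 0.194 0.045]
top orange [455 169  41  26 420] [475. 182.] med [ 0.596 -0.51   0.024] min [ 0.567 -0.564  0.001] max [ 0.627
[... 1884 characters left out ...]
,
        6.81952785e-04,  8.40767413e+01]), 'joint_velocities': array([ 0.05346352, -0.06631267, -0.00391987,  0.08045812, -0.00404404,
        0.15808749]), 'tau': array([-2.98774576e-04, -4.45171595e+01,  2.95370185e+01,  1.32748566e-03,
       -1.06300760e-05, -3.88588095e-08]), 'tool_pos': array([0.24959131, 0.57300557, 0.23133998]), 'orientation': array([[ 3.99350677e-01,  9.16798253e-01,  8.24136568e-06],
       [ 9.16798252e-01, -3.99350677e-01,  3.87899490e-05],
       [ 3.88537524e-05, -7.93512275e-06, -9.99999999e-01]]), 'ft_force': array([0.50816422, 0.05817474, 0.17385917]), 'ft_torque': array([-0.0444047 ,  0.04279183,  0.00161854]), 'gripper_width': 0.08542581299625242} 0.0187
```

Run:
```python
from h import *
t=np.load("top.npz");s=np.load("side.npz")
a=cv2.resize(t["im"][100:280,140:440],None,fx=2.6,fy=2.6,interpolation=cv2.INTER_CUBIC)[:468,:780]
save("top_c.png",a);save("side_f.png",cv2.resize(s["im"],(768,576)))
c=calibration("top");print(world("top",(190.4,183.8),z=0),world("side",(218.7,284.6),z=0))
# rim: white points near z=.08 ; caps
for n,D in(("top",t),("side",s)):
    p=cloud(n,D["d"],np.ones(D["d"].shape,bool))
    q=p[(abs(p[:,2]-.08)<.004)&(abs(p[:,0]-.59)<.08)&(abs(p[:,1]-.19)<.08)]
    (cx,cy),(w,h),ang=cv2.minAreaRect(q[:,:2].astype(np.float32)) ;print(n,"rim",len(q),cx,cy,w,h,ang,q[:,:2].min(0),q[:,:2].max(0))
    for y,nm in(((.56,-.148),"yel"),((.538,-.244),"red")):
        q=p[(p[:,2]>.148)&(p[:,2]<.165)&(np.hypot(p[:,0]-y[0],p[:,1]-y[1])<.025)]
        print(n,nm,len(q),q.mean(0),cv2.minEnclosingCircle(q[:,:2].astype(np.float32)))
    q=p[(abs(p[:,2]-.085)<.004)&(abs(p[:,0]-.55)<.12)&(abs(p[:,1]+.2)<.15)]
    print(n,"rack",cv2.minAreaRect(q[:,:2].astype(np.float32)))
    q=p[(abs(p[:,2]-.008)<.003)&(abs(p[:,0]-.59)<.1)&(abs(p[:,1]-.19)<.1)]
    print(n,"base",cv2.minAreaRect(q[:,:2].astype(np.float32)))
```

```text
[0.58144022 0.1755389  0.        ] [0.56795618 0.17640234 0.        ]
top rim 156 0.5726392269134521 0.17962545156478882 0.053843721747398376 0.05411916226148605 25.90304183959961 [0.54537303 0.1524756 ] [0.59875377 0.20785618]
top yel 139 [ 0.56143723 -0.14979037  0.15535604] ((0.5617707967758179, -0.1499912589788437), 0.013624374754726887)
top red 144 [ 0.53787496 -0.24647249  0.15482917] ((0.5377293825149536, -0.24749168753623962), 0.01446703914552927)
top rack ((0.5736929774284363, -0.20180712640285492), (0.24416396021842957, 0.18229030072689056), 55.826499938964844)
top base ((0.5896334052085876, 0.18990468978881836), (0.19894590973854065, 0.19828717410564423), 0.40915748476982117)
side rim 245 0.5721390843391418 0.17883215844631195 0.05474980175495148 0.05519010126590729 4.137701988220215 [0.5445446  0.15150766] [0.59940588 0.20667692]
side yel 115 [ 0.56095481 -0.14664     0.15400982] ((0.5611143112182617, -0.14928452670574188), 0.014124234206974506)
side red 99 [ 0.53784338 -0.24370078  0.15372307] ((0.5393184423446655, -0.24544782936573029), 0.014744899235665798)
side rack ((0.5711875557899475, -0.2020280957221985), (0.24496081471443176, 0.17981068789958954), 56.10381317138672)
side base ((0.5660362243652344, 0.18423064053058624), (0.14414876699447632, 0.10075068473815918), 6.093138694763184)
```

View pics/top_c.png

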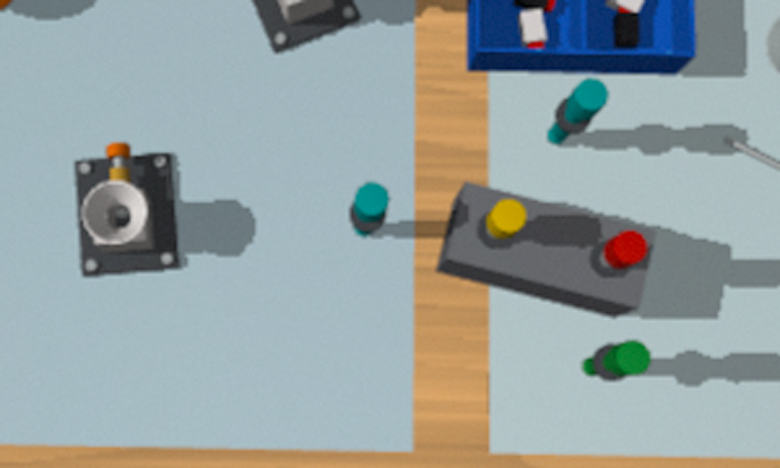

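View pics/side_f.png

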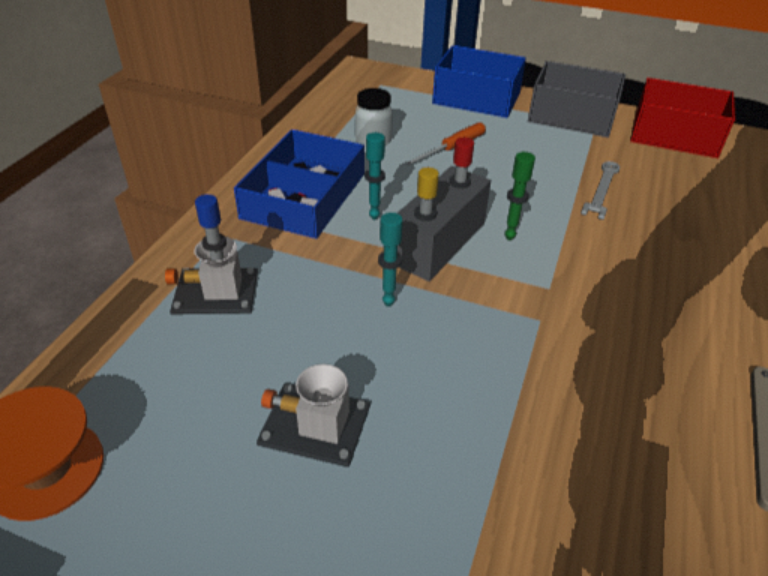

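The top view shows the holder mouth at crop (115,212), which is world (0.572, 0.179). The yellow post is at (507,217) → (0.561, -0.150) and the red at (626,248) → (0.538, -0.246). A turquoise look-alike stands at (370,200), between holder and rack. The side view agrees, and the post spacing (about 99 mm) and heights (0.155 m) match the description. I'm moving above the yellow post now.

Emit:
{"api": "move_arm", "payload": {
  "claw": [60, 60, 60, 60, 60, 60, 60, 60, 60, 60, 60, 60],
  "dp": [
    [-27, 28.7, 0],
    [-27, 28.7, 0],
    [-27, 28.7, 0],
    [-27, 28.7, 0],
    [-27, 28.7, 0],
    [-27, 28.7, 0],
    [-27, 28.7, 0],
    [-27, 28.7, 0],
    [-27, 28.7, 0],
    [-27, 28.7, 0],
    [-27, 28.7, 0],
    [-27, 28.7, 0]
  ],
  "dr": [
    [0, 0, 0],
    [0, 0, 0],
    [0, 0, 0],
    [0, 0, 0],
    [0, 0, 0],
    [0, 0, 0],
    [0, 0, 0],
    [0, 0, 0],
    [0, 0, 0],
    [0, 0, 0],
    [0, 0, 0],
    [0, 0, 0]
  ]
}}

```text
t: 1.6
tool_pos: [0.4434, 0.13, 0.2314]
orientation: [[0.384, 0.923, 0.009], [0.923, -0.384, 0.008], [0.011, 0.005, -1.0]]
ft_force: [0.8, 0.0, 0.5]
gripper_width: 0.06
```

Emit:
{"api": "move_arm", "payload": {
  "claw": [60, 60, 60, 60, 60, 60, 60, 60],
  "dp": [
    [-27, 28.7, 0],
    [-27, 28.7, 0],
    [-27, 28.7, 0],
    [-27, 28.7, 0],
    [-27, 28.7, 0],
    [-27, 28.7, 0],
    [-27, 28.7, 0],
    [-27, 28.7, 0]
  ],
  "dr": [
    [0, 0, 0],
    [0, 0, 0],
    [0, 0, 0],
    [0, 0, 0],
    [0, 0, 0],
    [0, 0, 0],
    [0, 0, 0],
    [0, 0, 0]
  ]
}}

```text
t: 2.27
tool_pos: [0.5761, -0.1746, 0.2334]
orientation: [[0.387, 0.922, 0.016], [0.922, -0.387, 0.009], [0.014, 0.012, -1.0]]
ft_force: [0.4, 0.5, 0.1]
gripper_width: 0.06
```

Emit:
{"api": "move_arm", "payload": {
  "claw": [60, 60, 60, 60, 60, 60, 60, 60, 60, 60, 60, 60],
  "dp": [
    [0, 0, 0],
    [0, 0, 0],
    [0, 0, 0],
    [0, 0, 0],
    [0, 0, 0],
    [0, 0, 0],
    [0, 0, 0],
    [0, 0, 0],
    [0, 0, 0],
    [0, 0, 0],
    [0, 0, 0],
    [0, 0, 0]
  ],
  "dr": [
    [0, 0, 0.12],
    [0, 0, 0.12],
    [0, 0, 0.12],
    [0, 0, 0.12],
    [0, 0, 0.12],
    [0, 0, 0.12],
    [0, 0, 0.12],
    [0, 0, 0.12],
    [0, 0, 0.12],
    [0, 0, 0.12],
    [0, 0, 0.12],
    [0, 0, 0.08]
  ]
}}

```text
t: 3.27
tool_pos: [0.5807, -0.1878, 0.2329]
orientation: [[0.959, -0.284, 0.02], [-0.284, -0.959, 0.004], [0.018, -0.009, -1.0]]
ft_force: [-0.3, 0.0, -0.7]
gripper_width: 0.0599
```

```bash
cat >> h.py <<'E'
from scipy.spatial.transform import Rotation as Ro
def go(p,ang):
    s=arm.get_state();R=np.array(s["orientation"]);a=np.radians(ang)
    G=np.array([[np.cos(a),np.sin(a),0],[np.sin(a),-np.cos(a),0],[0,0,-1]])
    print("dp mm",(R.T@(np.array(p)-s["tool_pos"])*1e3).round(1),"dr",Ro.from_matrix(R.T@G).as_rotvec().round(4),"t",s["t"],"F",np.round(s["ft_force"],1),"pos",np.round(s["tool_pos"],4))
E
python3 - <<'E'
from h import *
c=calibration("wrist");im,d=camera("wrist");save("w1.png",im)
p=cloud("wrist",d,np.ones(d.shape,bool),c)
for y,nm in(((.561,-.15),"yel"),((.538,-.246),"red")):
    q=p[(p[:,2]>.148)&(p[:,2]<.165)&(np.hypot(p[:,0]-y[0],p[:,1]-y[1])<.025)]
    if len(q): print(nm,len(q),q.mean(0),cv2.minEnclosingCircle(q[:,:2].astype(np.float32)))
go((.561,-.1495,.233),-14)
E
```

```text
yel 985 [ 0.56180783 -0.14998843  0.15580724] ((0.5611867308616638, -0.15085025131702423), 0.014054938219487667)
red 775 [ 0.53855608 -0.24570905  0.15513286] ((0.5375874638557434, -0.24735791981220245), 0.014139747247099876)
dp mm [-29.8 -31.1  -0.4] dr [-0.0091 -0.0186 -0.045 ] t 3.3167 F [ 0.4 -0.   0.8] pos [ 0.5807 -0.1878  0.2329]
```

View pics/w1.png

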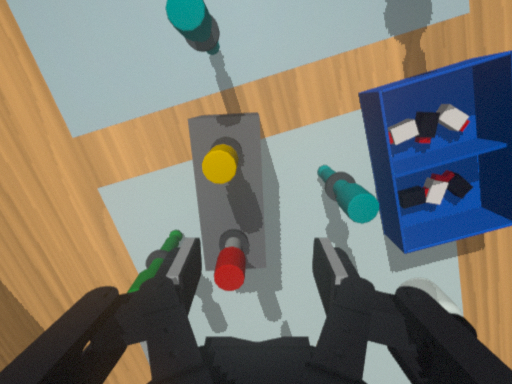

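The wrist view shows the yellow cap at (220,163), giving (0.5615, -0.150, 0.156), which agrees with both fixed cameras. The red cap is at (230,270), and turquoise and green posts stand well to the sides. Now centring over yellow.

Emit:
{"api": "move_arm", "payload": {
  "claw": [60, 60, 60],
  "dp": [
    [-14.5, -15.5, 0],
    [-14.5, -15.5, 0],
    [0, 0, 0]
  ],
  "dr": [
    [-0.009, -0.019, -0.045],
    [0, 0, 0],
    [0, 0, 0]
  ]
}}

```text
t: 3.57
tool_pos: [0.5608, -0.1505, 0.2327]
orientation: [[0.971, -0.237, -0.001], [-0.237, -0.971, -0.0], [-0.0, 0.001, -1.0]]
ft_force: [-1.4, -0.7, -0.7]
gripper_width: 0.0602
```

```bash
python3 -c "
from h import *
go((.5615,-.150,.160),-14)"
```

```text
dp mm [ 0.6 -0.6 72.7] dr [0.0005 0.0005 0.0047] t 3.5667 F [-1.4 -0.7 -0.7] pos [ 0.5608 -0.1505  0.2327]
```

Emit:
{"api": "move_arm", "payload": {
  "claw": [60, 60, 60, 60, 60, 60],
  "dp": [
    [0.6, -0.6, 25],
    [0, 0, 30],
    [0, 0, 30],
    [0, 0, 15],
    [0, 0, 8],
    [0, 0, 0]
  ],
  "dr": [
    [0, 0, 0],
    [0, 0, 0],
    [0, 0, 0],
    [0, 0, 0],
    [0, 0, 0],
    [0, 0, 0]
  ]
}}

```text
t: 4.07
tool_pos: [0.5664, -0.1525, 0.125]
orientation: [[0.974, -0.227, 0.011], [-0.227, -0.974, -0.006], [0.012, 0.004, -1.0]]
ft_force: [-0.4, 0.9, -0.1]
gripper_width: 0.0599
```

```bash
python3 -c "
from h import *
go((.5615,-.150,.118),-14)"
```

```text
dp mm [-5.5 -1.4  6.9] dr [ 0.0036 -0.0117  0.0155] t 4.0667 F [-0.4  0.9 -0.1] pos [ 0.5664 -0.1525  0.125 ]
```

Emit:
{"api": "move_arm", "payload": {
  "claw": [60, 60, 60],
  "dp": [
    [-5.5, -1.4, 7],
    [0, 0, 0],
    [0, 0, 0]
  ],
  "dr": [
    [0.004, -0.012, 0.015],
    [0, 0, 0],
    [0, 0, 0]
  ]
}}

```text
t: 4.32
tool_pos: [0.5626, -0.1509, 0.1191]
orientation: [[0.97, -0.242, 0.001], [-0.242, -0.97, -0.0], [0.001, -0.0, -1.0]]
ft_force: [-0.0, -0.2, 0.2]
gripper_width: 0.0602
```

```bash
python3 -c "
from h import *
go((.5615,-.150,.118),-14)"
```

```text
dp mm [-1.3 -0.6  1.1] dr [-0.0002 -0.0012 -0.0003] t 4.3167 F [-0.  -0.2  0.2] pos [ 0.5626 -0.1509  0.1191]
```

Emit:
{"api": "move_arm", "payload": {
  "claw": [60, 15, 15, 15, 15, 15, 15, 15],
  "dp": [
    [-1.3, -0.6, 1],
    [0, 0, 0],
    [0, 0, 0],
    [0, 0, 0],
    [0, 0, 0],
    [0, 0, 0],
    [0, 0, 0],
    [0, 0, 0]
  ],
  "dr": [
    [0, 0, 0],
    [0, 0, 0],
    [0, 0, 0],
    [0, 0, 0],
    [0, 0, 0],
    [0, 0, 0],
    [0, 0, 0],
    [0, 0, 0]
  ]
}}

```text
t: 4.98
tool_pos: [0.5635, -0.1508, 0.1215]
orientation: [[0.97, -0.242, 0.007], [-0.242, -0.97, -0.002], [0.007, 0.001, -1.0]]
ft_force: [-0.8, 0.1, -0.8]
gripper_width: 0.0266
```

Emit:
{"api": "move_arm", "payload": {
  "claw": [15, 15, 15],
  "dp": [
    [0, 0, -10],
    [0, 0, -12],
    [0, 0, -12]
  ],
  "dr": [
    [0, -0.003, 0],
    [0, 0, 0],
    [0, 0, 0]
  ]
}}

```text
t: 5.23
tool_pos: [0.5625, -0.1504, 0.1543]
orientation: [[0.97, -0.242, 0.001], [-0.242, -0.97, -0.0], [0.001, 0.0, -1.0]]
ft_force: [2.4, -0.9, -3.5]
gripper_width: 0.0265
```

```bash
python3 -c "
from h import *
go((.563,-.1508,.205),-14)"
```

```text
dp mm [  0.6   0.3 -50.7] dr [ 0.0001 -0.0007  0.0002] t 5.2333 F [ 2.4 -0.9 -3.5] pos [ 0.5625 -0.1504  0.1543]
```

Holding, with only a small force. I'll keep lifting.

Emit:
{"api": "move_arm", "payload": {
  "claw": [15, 15, 15, 15, 15, 15],
  "dp": [
    [0.5, 0, -12],
    [0, 0, -14],
    [0, 0, -14],
    [0, 0, -14],
    [0, 0, -20],
    [0, 0, -20]
  ],
  "dr": [
    [0, 0, 0],
    [0, 0, 0],
    [0, 0, 0],
    [0, 0, 0],
    [0, 0, 0],
    [0, 0, 0]
  ]
}}

```text
t: 5.73
tool_pos: [0.5601, -0.1494, 0.2572]
orientation: [[0.97, -0.242, -0.004], [-0.242, -0.97, 0.002], [-0.004, -0.001, -1.0]]
ft_force: [-0.1, -1.2, -3.3]
gripper_width: 0.0269
```

Emit:
{"api": "move_arm", "payload": {
  "claw": [15, 15, 15, 15],
  "dp": [
    [0, 0, -25],
    [0, 0, -25],
    [0, 0, -15],
    [0, 0, 0]
  ],
  "dr": [
    [0, 0, 0],
    [0, 0, 0],
    [0, 0, 0],
    [0, 0, 0]
  ]
}}

```text
t: 6.07
tool_pos: [0.5591, -0.1489, 0.3349]
orientation: [[0.97, -0.241, 0.001], [-0.241, -0.97, -0.001], [0.001, 0.0, -1.0]]
ft_force: [-0.5, 0.1, -1.9]
gripper_width: 0.0263
```

Run:
```python
from h import *
c=calibration("wrist");im,d=camera("wrist");save("w2.png",im)
go((.572,.179,.30),-14)
```

```text
dp mm [ -66.5 -321.3   33.7] dr [ 0.0002 -0.0004  0.0005] t 6.1167 F [-0.  -1.  -2.8] pos [ 0.559  -0.1488  0.3338]
```

View pics/w2.png

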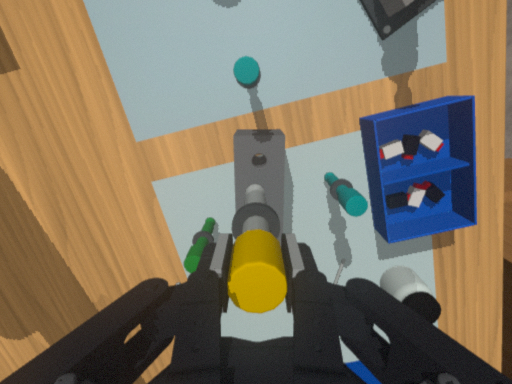

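The yellow post is gripped (cap at (258,270)) and the rack hole at (259,160) is empty. The foot is at about 0.217 m, clear of everything. Carrying it to the holder.

Emit:
{"api": "move_arm", "payload": {
  "claw": [15, 15, 15, 15, 15, 15, 15, 15, 15, 15, 15, 15],
  "dp": [
    [-3, -15, 0],
    [-6, -29, 0],
    [-6, -29, 0],
    [-6, -29, 0],
    [-6, -29, 0],
    [-6, -29, 0],
    [-6, -29, 0],
    [-6, -29, 0],
    [-6, -29, 0],
    [-6, -29, 0],
    [-3, -15, 0],
    [0, 0, 0]
  ],
  "dr": [
    [0, 0, 0],
    [0, 0, 0],
    [0, 0, 0],
    [0, 0, 0],
    [0, 0, 0],
    [0, 0, 0],
    [0, 0, 0],
    [0, 0, 0],
    [0, 0, 0],
    [0, 0, 0],
    [0, 0, 0],
    [0, 0, 0]
  ]
}}

```text
t: 7.12
tool_pos: [0.5599, 0.1597, 0.3173]
orientation: [[0.968, -0.247, -0.031], [-0.247, -0.969, -0.0], [-0.03, 0.008, -1.0]]
ft_force: [0.3, -1.1, -2.7]
gripper_width: 0.0269
```

```bash
cat > look.py <<'E'
from h import *
import sys
z=float(sys.argv[1])
for n in("top","side"):
    im,d=camera(n);p=cloud(n,d,np.ones(d.shape,bool));save(f"{n}_{sys.argv[2]}.png",im)
    q=p[(abs(p[:,2]-.0795)<.004)&(np.hypot(p[:,0]-.572,p[:,1]-.179)<.045)]
    if len(q): print(n,"rim",len(q),np.round(cv2.minAreaRect(q[:,:2].astype(np.float32))[:2],4).tolist())
    hsv=cv2.cvtColor(im,cv2.COLOR_RGB2HSV);s=arm.get_state()["tool_pos"]
    m=(hsv[...,0]>=22)&(hsv[...,0]<=35)&(hsv[...,1]>140)&(hsv[...,2]>60)
    y=cloud(n,d,m);y=y[np.hypot(*(y[:,:2]-s[:2]).T)<.04]
    if len(y): print(n,"yellow",len(y),np.median(y,0).round(4),y.min(0).round(3),y.max(0).round(3))
    f=s[2]-.1165
    for h in(.045,.065,.10):
        q=p[(abs(p[:,2]-f-h)<.006)&(np.hypot(*(p[:,:2]-s[:2]).T)<.03)]
        if len(q)>3: print(n,"shaft h",h,len(q),q.mean(0).round(4),q.min(0).round(4),q.max(0).round(4))
go((.572,.179,z),-14)
E
python3 look.py .25 a
```

```text
top rim 133 [[0.5697, 0.1783], [0.0492, 0.0545]]
top yellow 114 [0.555  0.1495 0.3483] [0.537 0.13  0.319] [0.572 0.156 0.454]
top shaft h 0.045 16 [0.5507 0.1558 0.2444] [0.5474 0.1513 0.24  ] [0.5584 0.1646 0.2501]
top shaft h 0.1 7 [0.5514 0.1553 0.2997] [0.5498 0.1521 0.2946] [0.5549 0.1578 0.3034]
side rim 260 [[0.5714, 0.1789], [0.0547, 0.0549]]
side yellow 402 [0.5605 0.1701 0.343 ] [0.547 0.146 0.317] [0.574 0.177 0.367]
side shaft h 0.045 84 [0.5524 0.1641 0.246 ] [0.5461 0.1558 0.2399] [0.5644 0.1686 0.2518]
side shaft h 0.065 94 [0.5532 0.1639 0.266 ] [0.5474 0.1559 0.26  ] [0.5648 0.1679 0.2719]
side shaft h 0.1 101 [0.5548 0.1641 0.3008] [0.5486 0.1562 0.2951] [0.5656 0.1676 0.3068]
dp mm [  8.2 -24.9  66.9] dr [ 0.0101  0.0297 -0.0078] t 7.2167 F [ 0.8 -0.8 -2.7] pos [0.5599 0.1571 0.3174]
```

Emit:
{"api": "move_arm", "payload": {
  "claw": [15, 15, 15, 15],
  "dp": [
    [4, -12, 18],
    [4, -12, 20],
    [0, 0, 20],
    [0, 0, 0]
  ],
  "dr": [
    [0.01, 0.03, -0.008],
    [0, 0, 0],
    [0, 0, 0],
    [0, 0, 0]
  ]
}}

```text
t: 7.55
tool_pos: [0.5732, 0.1738, 0.2572]
orientation: [[0.969, -0.246, 0.001], [-0.246, -0.969, -0.004], [0.002, 0.003, -1.0]]
ft_force: [-1.6, -0.1, -3.1]
gripper_width: 0.0265
```

```bash
python3 -c "
from h import *
go((.572,.179,.215),-14)"
```

```text
dp mm [-2.5 -4.9 42.2] dr [ 0.0032 -0.0022 -0.0046] t 7.55 F [-1.6 -0.1 -3.1] pos [0.5732 0.1738 0.2572]
```

Emit:
{"api": "move_arm", "payload": {
  "claw": [15, 15, 15, 15],
  "dp": [
    [-1.2, -2.5, 15],
    [-1.2, -2.5, 15],
    [0, 0, 5],
    [0, 0, 0]
  ],
  "dr": [
    [0.003, -0.002, -0.004],
    [0, 0, 0],
    [0, 0, 0],
    [0, 0, 0]
  ]
}}

```text
t: 7.88
tool_pos: [0.5716, 0.1739, 0.2221]
orientation: [[0.969, -0.249, -0.002], [-0.249, -0.969, -0.003], [-0.001, 0.003, -1.0]]
ft_force: [-0.3, -0.3, -3.0]
gripper_width: 0.0265
```

```bash
python3 look.py .215 b
python3 - <<'E'
from h import *
im=cv2.imread("pics/side_b.png")[140:330,130:320];im=cv2.resize(im,None,fx=3,fy=3,interpolation=cv2.INTER_CUBIC)
cv2.imwrite("pics/side_bc.png",im)
E
```

```text
top rim 113 [[0.5685, 0.176], [0.0453, 0.0538]]
top yellow 71 [0.5648 0.1629 0.251 ] [0.545 0.145 0.226] [0.577 0.169 0.358]
top shaft h 0.045 10 [0.5643 0.1695 0.1487] [0.5608 0.1655 0.1455] [0.5699 0.1755 0.1542]
top shaft h 0.1 4 [0.5655 0.1673 0.2037] [0.5625 0.1649 0.2013] [0.5691 0.1701 0.2064]
side rim 244 [[0.5717, 0.1787], [0.0549, 0.0547]]
side yellow 304 [0.5724 0.1854 0.2514] [0.56  0.163 0.224] [0.585 0.191 0.277]
side shaft h 0.045 65 [0.5666 0.1794 0.152 ] [0.5606 0.172  0.1459] [0.5765 0.1831 0.1579]
side shaft h 0.065 63 [0.5668 0.1796 0.1718] [0.5609 0.1718 0.166 ] [0.578  0.1833 0.1778]
side shaft h 0.1 68 [0.5675 0.1795 0.2066] [0.5616 0.172  0.201 ] [0.5762 0.1834 0.2128]
dp mm [-1.6 -4.5  8.4] dr [ 0.002  -0.0007 -0.0066] t 7.9833 F [-0.1 -0.2 -3.5] pos [0.5725 0.1743 0.2234]
```

View pics/side_bc.png

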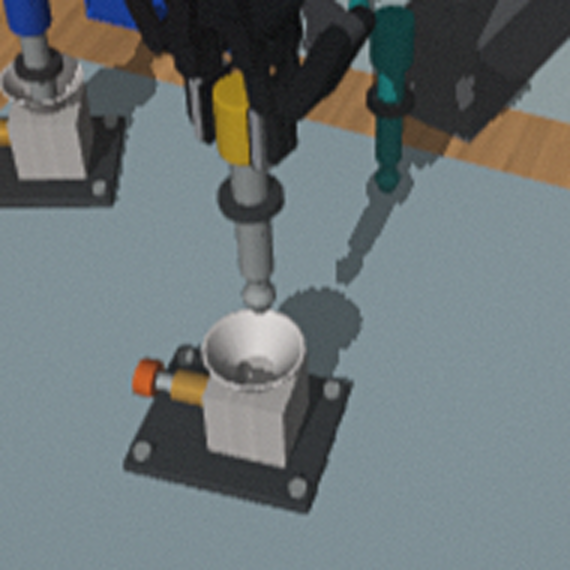

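The side crop shows the post upright with its foot at crop (258,293), just above the holder mouth at (253,350). It still has to move a few mm in +y. I'll correct that and then fit the shaft axis against the rim.

Emit:
{"api": "move_arm", "payload": {
  "claw": [15, 15, 15],
  "dp": [
    [-0.5, -4.5, 0],
    [0, 0, 0],
    [0, 0, 0]
  ],
  "dr": [
    [0.002, 0, -0.006],
    [0, 0, 0],
    [0, 0, 0]
  ]
}}

```text
t: 8.23
tool_pos: [0.5753, 0.1786, 0.2271]
orientation: [[0.97, -0.243, 0.006], [-0.243, -0.97, 0.001], [0.006, -0.002, -1.0]]
ft_force: [0.0, 0.1, -2.4]
gripper_width: 0.0265
```

```bash
cat > fit.py <<'E'
from h import *
from scipy.optimize import least_squares
for n in("side","top"):
    im,d=camera(n);p=cloud(n,d,np.ones(d.shape,bool));s=arm.get_state()["tool_pos"];f=s[2]-.1165
    o=np.array(np.linalg.inv(np.array(calibration(n)["camera_from_world"]))[:2,3])
    q=p[(p[:,2]>f+.035)&(p[:,2]<f+.075)&(np.hypot(*(p[:,:2]-s[:2]).T)<.02)&(p[:,2]>.085)]
    if len(q)>8:
        r=least_squares(lambda c:np.hypot(q[:,0]-c[0]-c[2]*(q[:,2]-f),q[:,1]-c[1]-c[3]*(q[:,2]-f))-.009,[s[0],s[1],0,0],loss="soft_l1",f_scale=.001)
        print(n,"shaft axis at foot",r.x.round(4),len(q),"tool",s.round(4))
    q=p[(abs(p[:,2]-.0795)<.003)&(np.hypot(p[:,0]-.572,p[:,1]-.179)<.045)]
    print(n,"rim",np.round(cv2.fitEllipse(cv2.convexHull(q[:,:2].astype(np.float32)))[:2],4).tolist())
go((.572,.179,.1995),-14)
E
python3 fit.py
```

```text
side shaft axis at foot [ 0.5742  0.1788 -0.0031 -0.016 ] 205 tool [0.5755 0.1787 0.2273]
side rim [[0.5718, 0.1787], [0.0554, 0.0559]]
top shaft axis at foot [ 0.5774  0.1791 -0.0708  0.0103] 14 tool [0.5753 0.1786 0.227 ]
top rim [[0.5722, 0.1797], [0.0538, 0.0547]]
dp mm [-3.4  0.5 27.5] dr [-0.0025 -0.0058 -0.0014] t 8.3333 F [ 0.2 -0.  -2.2] pos [0.5753 0.1786 0.227 ]
```

Emit:
{"api": "move_arm", "payload": {
  "claw": [15, 15, 15, 15],
  "dp": [
    [-2.5, 0.5, 10],
    [-0.5, 0, 12],
    [-0.5, 0, 12],
    [0, 0, 5]
  ],
  "dr": [
    [-0.002, -0.006, 0],
    [0, 0, 0],
    [0, 0, 0],
    [0, 0, 0]
  ]
}}

```text
t: 8.67
tool_pos: [0.5731, 0.1796, 0.1872]
orientation: [[0.97, -0.243, 0.004], [-0.243, -0.97, 0.001], [0.004, -0.002, -1.0]]
ft_force: [-0.6, 0.0, -2.9]
gripper_width: 0.0266
```

```bash
python3 -c "
from h import *
go((.573,.179,.1745),-14)"
```

```text
dp mm [ 0.   0.7 12.7] dr [-0.0024 -0.0037 -0.0009] t 8.6667 F [-0.6  0.  -2.9] pos [0.5731 0.1796 0.1872]
```

Emit:
{"api": "move_arm", "payload": {
  "claw": [15, 15, 15, 15],
  "dp": [
    [0, 0.7, 8],
    [0, 0, 6],
    [0, 0, 6],
    [0, 0, 4]
  ],
  "dr": [
    [-0.002, -0.004, 0],
    [0, 0, 0],
    [0, 0, 0],
    [0, 0, 0]
  ]
}}

```text
t: 9.0
tool_pos: [0.5724, 0.1788, 0.1587]
orientation: [[0.97, -0.242, -0.002], [-0.242, -0.97, -0.0], [-0.002, 0.001, -1.0]]
ft_force: [1.7, 0.5, -1.7]
gripper_width: 0.0265
```

```bash
python3 -c "
from h import *
go((.573,.179,.1445),-14)"
```

```text
dp mm [ 0.5 -0.3 14.2] dr [ 0.0007  0.0019 -0.0006] t 9.0 F [ 1.7  0.5 -1.7] pos [0.5724 0.1788 0.1587]
```

Emit:
{"api": "move_arm", "payload": {
  "claw": [15, 15, 15, 15],
  "dp": [
    [0, 0, 6],
    [0, 0, 6],
    [0, 0, 6],
    [0, 0, 5]
  ],
  "dr": [
    [0, 0.002, 0],
    [0, 0, 0],
    [0, 0, 0],
    [0, 0, 0]
  ]
}}

```text
t: 9.33
tool_pos: [0.5726, 0.1785, 0.135]
orientation: [[0.97, -0.243, 0.0], [-0.243, -0.97, -0.001], [0.001, 0.001, -1.0]]
ft_force: [-1.0, -0.1, 1.3]
gripper_width: 0.0265
```

```bash
python3 -c "
from h import *
go((.573,.179,.1245),-14)"
```

```text
dp mm [ 0.3 -0.6 10.5] dr [ 0.0013 -0.0008 -0.0008] t 9.3333 F [-1.  -0.1  1.3] pos [0.5726 0.1785 0.135 ]
```

Emit:
{"api": "move_arm", "payload": {
  "claw": [15, 15, 15, 15],
  "dp": [
    [0, 0, 4],
    [0, 0, 4],
    [0, 0, 4],
    [0, 0, 4]
  ],
  "dr": [
    [0, 0, 0],
    [0, 0, 0],
    [0, 0, 0],
    [0, 0, 0]
  ]
}}

```text
t: 9.67
tool_pos: [0.574, 0.1796, 0.1238]
orientation: [[0.97, -0.242, 0.004], [-0.242, -0.97, 0.001], [0.003, -0.002, -1.0]]
ft_force: [-9.6, 0.2, 31.0]
gripper_width: 0.0266
```

Emit:
{"api": "move_arm", "payload": {
  "claw": [15, 15],
  "dp": [
    [0, 0, 3],
    [0, 0, 3]
  ],
  "dr": [
    [0, 0, 0],
    [0, 0, 0]
  ]
}}

```text
t: 9.83
tool_pos: [0.5736, 0.1799, 0.124]
orientation: [[0.97, -0.242, 0.004], [-0.242, -0.97, 0.002], [0.003, -0.003, -1.0]]
ft_force: [-5.7, -2.2, 14.2]
gripper_width: 0.0265
```

It stopped hard at TCP z 0.124, where home was predicted at 0.1245. I'll check the cap height and the knob before letting go.

```bash
cat > chk.py <<'E'
from h import *
import sys
def knob(im,d):
    hsv=cv2.cvtColor(im,cv2.COLOR_RGB2HSV);o=(hsv[...,0]>=5)&(hsv[...,0]<=14)&(hsv[...,1]>170)&(hsv[...,2]>80)
    p=cloud("side",d,o);q=p[(np.hypot(p[:,0]-.635,p[:,1]-.19)<.03)];return len(q),np.median(q,0).round(4)
z=np.load("side.npz");print("knob before",knob(z["im"],z["d"]))
im,d=camera("side");save(sys.argv[1],cv2.resize(im[140:330,130:320],None,fx=3,fy=3,interpolation=cv2.INTER_CUBIC));print("knob now",knob(im,d))
hsv=cv2.cvtColor(im,cv2.COLOR_RGB2HSV);m=(hsv[...,0]>=22)&(hsv[...,0]<=35)&(hsv[...,1]>140)&(hsv[...,2]>60)
y=cloud("side",d,m);y=y[np.hypot(y[:,0]-.572,y[:,1]-.18)<.04];print("cap",len(y),np.percentile(y,[2,50,98],axis=0).round(4))
p=cloud("side",d,np.ones(d.shape,bool));q=p[(np.hypot(p[:,0]-.572,p[:,1]-.18)<.018)&(p[:,2]>.082)&(p[:,2]<.112)];print("collar hist",np.histogram(q[:,2],15,(.082,.112)))
go((.572,.179,.1238),-14)
E
python3 chk.py side_c.png
```

```text
knob before (63, array([0.6361, 0.1924, 0.0399]))
knob now (66, array([0.637 , 0.1917, 0.0396]))
cap 237 [[0.5627 0.174  0.1279]
 [0.5737 0.1909 0.1544]
 [0.5851 0.1957 0.1698]]
collar hist (array([ 0,  0,  0, 16, 13, 71, 71, 12,  8, 10, 10,  9,  9,  6,  6]), array([0.082, 0.084, 0.086, 0.088, 0.09 , 0.092, 0.094, 0.096, 0.098,
       0.1  , 0.102, 0.104, 0.106, 0.108, 0.11 , 0.112]))
dp mm [-1.3  1.2  0.2] dr [-0.0025 -0.0034 -0.0002] t 9.8833 F [-6.7 -1.8 14.6] pos [0.5735 0.1799 0.124 ]
```

View pics/side_c.png

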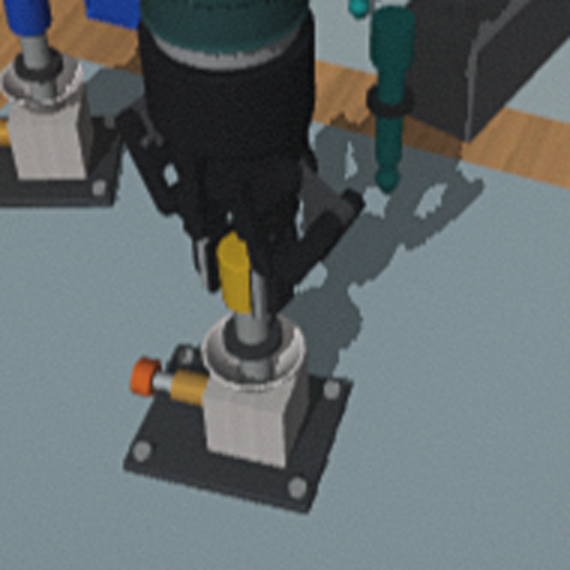

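The collar top is at z 0.094, which puts the foot at 0.008, i.e. home. The knob has moved out about 0.9 mm, so the plunger is in the groove. In the crop the post sits upright in the mouth at (253,340). Releasing and retreating upward.

Emit:
{"api": "move_arm", "payload": {
  "claw": [60, 60, 60, 60, 60, 60],
  "dp": [
    [-0.5, 0.5, 0],
    [0, 0, 0],
    [0, 0, 0],
    [0, 0, 0],
    [0, 0, 0],
    [0, 0, 0]
  ],
  "dr": [
    [0, 0, 0],
    [0, 0, 0],
    [0, 0, 0],
    [0, 0, 0],
    [0, 0, 0],
    [0, 0, 0]
  ]
}}

```text
t: 10.38
tool_pos: [0.5757, 0.1805, 0.126]
orientation: [[0.97, -0.242, 0.011], [-0.242, -0.97, 0.004], [0.009, -0.006, -1.0]]
ft_force: [0.3, 0.2, 0.4]
gripper_width: 0.06
```

Emit:
{"api": "move_arm", "payload": {
  "claw": [60, 60, 60, 60, 60, 60, 60],
  "dp": [
    [0, 0, -10],
    [0, 0, -15],
    [0, 0, -20],
    [0, 0, -25],
    [0, 0, -30],
    [0, 0, -30],
    [0, 0, 0]
  ],
  "dr": [
    [0, 0, 0],
    [0, 0, 0],
    [0, 0, 0],
    [0, 0, 0],
    [0, 0, 0],
    [0, 0, 0],
    [0, 0, 0]
  ]
}}

```text
t: 10.97
tool_pos: [0.5718, 0.1794, 0.2602]
orientation: [[0.97, -0.242, 0.002], [-0.242, -0.97, 0.002], [0.001, -0.003, -1.0]]
ft_force: [1.1, -0.6, 0.3]
gripper_width: 0.06
```

```bash
python3 chk.py side_d.png
```

```text
knob before (63, array([0.6361, 0.1924, 0.0399]))
knob now (66, array([0.6373, 0.1921, 0.0396]))
cap 402 [[0.557  0.1693 0.128 ]
 [0.5671 0.1868 0.1547]
 [0.581  0.1931 0.1596]]
collar hist (array([ 0,  0,  5, 14, 10, 53, 99, 10,  8,  6, 11,  8, 10,  9, 11]), array([0.082, 0.084, 0.086, 0.088, 0.09 , 0.092, 0.094, 0.096, 0.098,
       0.1  , 0.102, 0.104, 0.106, 0.108, 0.11 , 0.112]))
dp mm [1.300e+00 1.000e-01 1.339e+02] dr [-0.0015  0.0013 -0.0001] t 11.0167 F [-0.1  0.1 -0.2] pos [0.5709 0.1792 0.2577]
```

View pics/side_d.png

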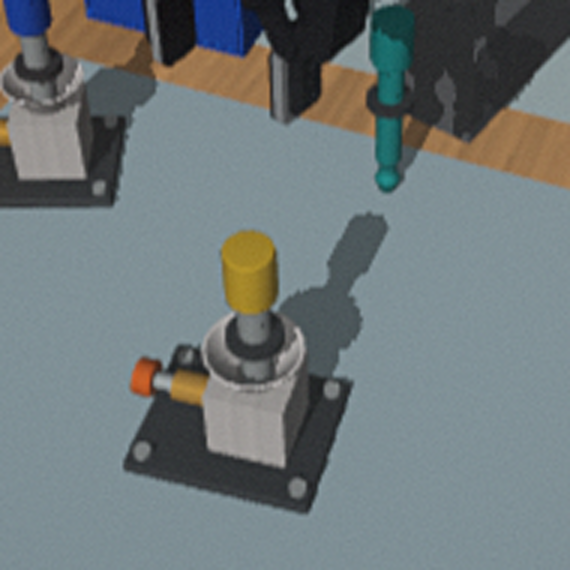

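The crop shows the yellow post free-standing and upright in the holder, cap at (248,270). I'll measure cap height once more with the other cameras, and check the red post.

Run:
```python
from h import *
for n in("wrist","top","side"):
    c=calibration(n);im,d=camera(n);p=cloud(n,d,np.ones(d.shape,bool),c)
    for nm,x,y in(("yel",.572,.179),("red",.538,-.246)):
        q=p[(p[:,2]>.15)&(p[:,2]<.17)&(np.hypot(p[:,0]-x,p[:,1]-y)<.025)]
        if len(q)>5: print(n,nm,len(q),"z med",np.median(q[:,2]).round(4),np.percentile(q[:,2],[75,90]).round(4),np.round(cv2.minEnclosingCircle(q[:,:2].astype(np.float32))[0],4))
    q=p[(np.hypot(p[:,0]-.572,p[:,1]-.18)<.0155)&(np.hypot(p[:,0]-.572,p[:,1]-.18)>.0095)&(p[:,2]>.09)&(p[:,2]<.098)]
    print(n,"collar top",len(q),np.median(q[:,2]) if len(q) else None)
```

```text
wrist yel 771 z med 0.1589 [0.1594 0.1598] [0.5705 0.1797]
wrist collar top 191 0.09487970445712135
top yel 147 z med 0.1582 [0.1596 0.1605] [0.5711 0.1797]
top red 143 z med 0.1553 [0.1562 0.1574] [ 0.5387 -0.2469]
top collar top 47 0.0946168631387484
side yel 252 z med 0.1578 [0.1585 0.1593] [0.5705 0.18  ]
side red 89 z med 0.1547 [0.1555 0.156 ] [ 0.5368 -0.246 ]
side collar top 107 0.09401139765587674
```

Yellow's top is 3.0 mm above the red's in both fixed cameras, which is exactly the 8 mm versus 5 mm foot heights. The red post hasn't moved, so I'm handing in.

```bash
python3 -c "
from h import *
print(workorder.close_job())"
```

```text
the job is handed in; nothing more can be done
None
```

The yellow-capped post is out of the rack and pressed fully home in the empty spring holder. I then let go, backed the gripper off above it and handed the job in at about 11 s.

- **Press:** the post went in under the gripper, not dropped, and stopped hard at TCP z 0.124 m, with about 31 N at the wrist (home predicted at 0.1245 m).
- **Fully home:** after release, the cap top read 0.158–0.159 m in all three cameras. It stands 3 mm above the red post's, as it should with the feet at 8 and 5 mm. The collar top read 0.094–0.095 m, against 0.094 m expected.
- **Plunger:** the orange knob sits about 1 mm further out than when the bore was empty, which matches the tip resting in the groove. That is close to the camera's accuracy, and I had no direct reading of the plunger.
- **Red post:** still standing in the rack, within about 1 mm of where it was.

One check disagreed: while the post was still gripped, the cap reading ran up to 0.170 m, probably from pixels mixed with the gripper. It was gone once the post stood free.

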